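Stroke the edging cropper and hold its length stop at the rider

ROBOT

A 6-joint arm with a two-finger parallel gripper is mounted at the origin on a cart in front of the work surface, level with it; the furniture and walls round the work are solid. World frame = base frame: x ahead of the robot, y to its left, z up, the work surface at z = 0. Lengths are in m, angles in degrees, forces in N, time in s.
With the tool pointing down it reaches from about 0.35 to 0.775 m from the base axis. Payload 5.5 kg.
Tool frame: the origin (TCP) lies at the very end of the fingers, on their centre line; the grasp point (between the pads) lies 19 mm behind it; z points along the fingers, y is the line along which they close (so a half turn about z gives the same grasp; the last joint's range is limited). The gripper opens to 85 mm and grips with 20 to 120 N. Pads are 22 mm wide; open, the fingers measure 114 mm over their backs; the gripper's body (76 mm by 85 mm) begins 54 mm behind the grasp point. The pads swing forward as they close: fully open they stand 13 mm farther back than shut.
Start: joints at [61.444, 17.945, 2.641, 74.691, 0, 82.002], TCP at [0.202, 0.538, 0.231] pointing down, gripper open.
Joint ranges: [-158.12, 158.12], [-49.38, 96.58], [-58.88, 72.47], [-126.05, 133.96], [-84.25, 85.87], [-180, 180]. Speed limits (degrees/s): [147.25, 147.25, 180, 180, 180, 180].

INTERFACE

Orientations are given as [roll, pitch, yaw] about the fixed x, y, z axes, in that order (R = Rz(yaw) Ry(pitch) Rx(roll)).
In Python, from station import robot gives the robot as it stands.
- The arm moves only by the tool move_arm, never from a script. Its argument "targets" is a list of rows, each a list of 3 entries, a list of its own where there are three numbers: the finger opening in m, from 0 to 0.0854, then the shift along the world's x, y, z in m, then the turn about the world's z in degrees. In form: [[jaw, [dx, dy, dz], twist], ...]. A call has 1 to 5 rows; each row shifts and turns the commanded pose from where the row before left it; what a row does not reach is not made up. A row lasts 1/8 s, in which the tool goes at most 62.5 mm and 10.7 degrees, less where a joint would pass 70% of its speed; a pose out of reach is approached as far as the arm can. A call with a gripper value outside its range is refused whole. The fingers move at their own pace and stop on an object; "squeeze" is the grip in N (left out, the last holds). Time passes only in rows, so rows that do not move let the fingers close. It gives the time, the measured TCP pose, the force, the opening and the grip force at its end, in the units of the state.
- robot.read_state(): the state, without advancing time (a new reading comes with each control period).
- robot.get_image(name): name is "side" or "top" or "wrist"; returns a dict with "frame" (400x640x3 uint8, red, green, blue), "fx", "fy", "cx", "cy" (pixels), "R" (3x3) and "t" (3): a world point X has camera coordinates R X + t. Camera axes: x right, y down, z forward; pixel columns grow to the right and rows downward; lengths in m; the calibration is good to about 2 mm. A picture is of the moment at which its call begins. There is no depth.
- robot.job_done(): hands the job in; it is judged then, once.
Trained networks look in a picture, given as the dict that the camera call returned (one of the last four; its "shot" number tells which), for a name from the list of things; names that differ only in an ending like _2 or _b are one class to them, and where a whole thing is asked for, a point or a joint stands for the part that bears it (a point fixed in the world has none). Each returns a list of dicts, best first, with "confidence" (0 to 1); they miss things now and then, are a little off and sometimes report something else, mostly with a low value. They report only what shows in the picture. A call takes as long as a camera call.
- robot.masks_of(picture, thing): "pixels" (400x640 bool, what is visible of it).
- robot.pinpoint(picture, thing): "xyz" ([x, y, z] in m, in world coordinates, good to about 4 mm: a listed point, or the origin of a listed thing).
The state is a dict: "time": time; "qpos": joint angles; "dq": joint speeds; "tau": joint torques, N m; "position": TCP position; "ee_rot": TCP orientation; "contact_force": force on the tool from outside, world axes, zero at the start; "ft_torque": the same for the moment, N m; "finger_gap": finger opening in m; "gripper_force": force on a finger pad.
Only numpy, scipy, OpenCV 4.12 (cv2) and the standard library are available. Lean on these libraries where they do the work, as an engineer would, in place of code of your own. Each camera call takes 0.05 s, during which the arm holds its last target. There are 200 camera calls.

TASK

First check that the small bench cropper runs free: pull its sprung lever down through the full stroke, then ease it slowly back up to rest without letting it snap. Then pinch the head of the telescoping length stop so that its lock button is squeezed in, draw the arm out until the head's pointer is level with the mark of the rider on the rule, and finish while still holding it there with the button in, so that it can be clamped. Leave the rider and the things lying around as they are.

Things in the scene. Friction and masses are not known exactly. Their poses are not given: they have to be found in the camera images.
- cropper: bench cropper fixed to the table: grey base plate 146 x 340 x 12 mm, origin on the table near its middle; x away from the robot (yaw within 0.25 rad), y left, z up. In mm: column x 20..70, y 98..152, top 142; aluminium sleeve x -45..-15, y -10..105, top 62; stop head at home x -48..-12, y -50..-13; steel rule with 10 mm ticks x 29..51, y -168..-4, top 18
- crop_lever (a joint): angle of the sprung lever (rad): 0 at rest at the top, 0.75 at the lower stop. Turns about the cropper's y through point lever_hinge; at 0 it points to the cropper's -x (to the robot) and 0.436 rad up, at 0.75 it points 0.314 rad below level. A spring drives it up: about 6 N at the grip at the top, 12 N at the bottom; let go, it snaps up
- lever_hinge (a point): point on the lever's hinge axis (fixed), 125 mm above the table; x, y, z axes as the cropper's
- lever_grip (a point): middle of the lever's black round grip (24 mm diameter, 74 mm long, along the lever), 130 mm from the hinge axis; about 180 mm above the table at rest, 85 mm with the lever down. Its top can be pressed down with shut fingers, or it can be pinched from above
- stop_head: telescoping arm with its head: an aluminium block 36 (x) x 34 (y) x 66 (z) mm, axes as the cropper's; origin at the block's middle in x, y, 50 mm above the table (block from 39 to 105). A round black lock button (22 mm) stands 8 mm out of its face toward the robot. Slides 0 to 125 mm to the cropper's -y (right) from home; a 3 to 5 N spring pulls it home, where it is locked unless the button is in
- lock_button (a joint): how far the lock button is pressed in (m): 0 out, 0.006 fully in (to the cropper's +x, away from the robot); the lock is free above 0.004. Spring 3 N out, 6 N fully in; the stop is firm, a grip of 15 to 25 N is good
- pinch_point (a point): point to pinch the head across button and far face, along the cropper's x: 80 mm above the table, button centre height, 3 mm toward the button from the head's middle; moves with the head. 44 mm across with the button out, 38 mm with it in
- pointer (a point): tip of the thin pointer that reaches back from the head to the near edge of the rule, 37 mm above the table; moves with the head
- rider_mark (a point): tip of the thin mark on the front of the rider, a dark steel clip 20 (x) x 18 (y) x 17 mm with a small round screw on top, that sits on the rule; mark 20 mm above the table; axes as the cropper's. The pointer is level with it when both have the same y in the cropper's frame, 45 to 105 mm from the pointer's home
- cutter_1: trimming cutter, 22 mm diameter, 50 mm high, standing loose on the table; origin under its middle
- test_piece_2: chipboard test piece 120 x 67 x 19 mm lying loose on the table; origin under its middle
- screw_tub: open tub of screws 71 x 73 x 50 mm standing loose on the table; origin under its middle

How it is judged:
By the outcome, as a careful person would: the job done as asked, in the order asked, and still so for the second after the job is handed in, while the arm keeps its last pose, push and grip.
It also fails if it takes over 54 s, if anything falls off the work surface, if the arm or the gripper's body presses on something with over 40 N, if the wrist force passes 120 N, or if a joint passes its speed limit or range.

## Working session

There is one attempt and no reset: what is moved stays moved. The work goes in short steps, Python scripts to look and compute and a tool call to move; the robot and the scene stay as the last step left them, time stands still between calls to the robot, and variables do not carry over. Pictures are saved under pics/ and viewed, at most 10 in all, crops included, and the job is handed in when it is done.

Besides the shell and the picture viewer there is one more tool, called as name(argument=value, ...) on one line, values as JSON. move_arm: Moves the arm, as the interface text tells. Its arguments: {"type":"object","properties":{"targets":{"type":"array"},"squeeze":{"type":"number"}},"required":["targets"]}

```bash
mkdir -p pics; ls
cat > h.py <<'E'
import numpy as np, cv2
from station import robot
def pp(cam,things):
    p=robot.get_image(cam)
    for t in things:
        r=robot.pinpoint(p,t)
        print(cam,t,[(np.round(d['xyz'],4).tolist(),round(d['confidence'],2)) for d in r[:2]])
    return p
def save(p,n): cv2.imwrite('pics/'+n+'.png',cv2.cvtColor(p['frame'],cv2.COLOR_RGB2BGR))
def st():
    s=robot.read_state(); print({k:np.round(s[k],4).tolist() for k in ['time','position','ee_rot','qpos','contact_force','finger_gap','gripper_force']})
E
python3 - <<'E'
from h import *
st()
T=['cropper','lever_hinge','lever_grip','stop_head','pinch_point','pointer','rider_mark','cutter_1','test_piece_2','screw_tub']
for c in ['top','side']:
    save(pp(c,T),c+'0')
E
```

```text
pics
{'time': 0.0, 'position': [0.2017, 0.5379, 0.2304], 'ee_rot': [-179.897, -0.0135, 159.4418], 'qpos': [61.4436, 17.9922, 2.5787, 74.6904, -0.0009, 82.0018], 'contact_force': [0.5345, 0.1936, -0.6208], 'finger_gap': 0.0852, 'gripper_force': 0.0}
top cropper [([0.558, -0.0242, 0.0063], 0.77)]
top lever_hinge [([0.6018, 0.1005, 0.1235], 0.95), ([0.4107, 0.009, 0.0008], 0.26)]
top lever_grip [([0.4843, 0.0994, 0.1801], 0.9), ([0.5388, -0.0582, 0.0443], 0.49)]
top stop_head [([0.5349, -0.0583, 0.0476], 0.88)]
top pinch_point [([0.5296, -0.055, 0.0756], 0.71)]
top pointer [([0.5919, -0.0509, 0.0366], 0.65)]
top rider_mark [([0.5958, -0.105, 0.021], 0.42)]
top cutter_1 [([0.4409, -0.1064, 0.0041], 0.44)]
top test_piece_2 [([0.4121, 0.0105, 0.0003], 0.95)]
top screw_tub [([0.532, 0.2242, -0.0031], 0.66)]
side cropper [([0.5592, -0.0249, -0.003], 0.9)]
side lever_hinge [([0.6054, 0.1054, 0.1246], 0.93)]
side lever_grip [([0.4885, 0.0957, 0.1812], 0.57)]
side stop_head [([0.533, -0.0552, 0.0502], 0.94), ([0.5881, -0.0544, 0.0381], 0.67)]
side pinch_point [([0.5294, -0.0556, 0.0777], 0.66)]
side pointer [([0.5891, -0.0556, 0.0367], 0.6), ([0.5577, -0.0254, -0.0023], 0.21)]
side rider_mark [([0.5954, -0.0991, 0.0221], 0.42)]
side cutter_1 [([0.4424, -0.1077, 0.0024], 0.73)]
side test_piece_2 [([0.4116, 0.0057, -0.0044], 0.83)]
side screw_tub []
```

View pics/top0.png

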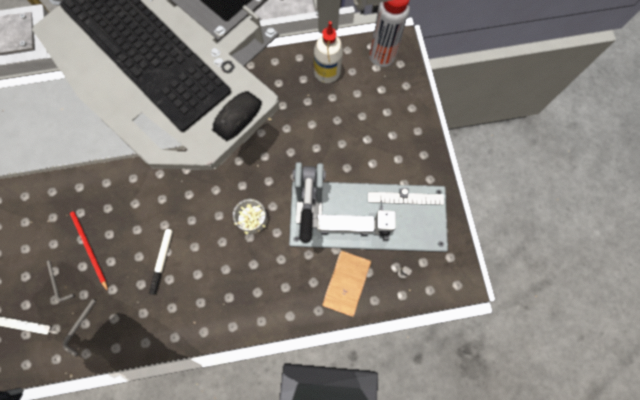

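View pics/side0.png

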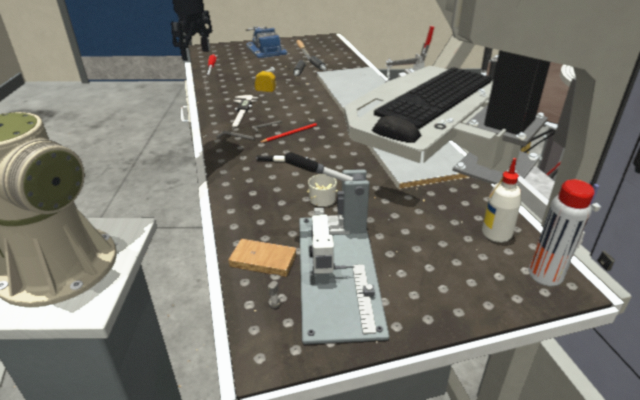

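The images show the cropper with its plate nearly aligned with the world axes: lever at top px (305,200) with the column beyond it, head at (387,222), rider at (404,190), tub at (250,215), test piece at (347,283), small cutter at (403,270). The detections agree with this. I'll move over towards the lever with the jaw shut.

move_arm(targets=[[0,[0.025,-0.035,0.006],-6],[0,[0.025,-0.035,0.006],-6],[0,[0.025,-0.035,0.006],-6],[0,[0.025,-0.035,0.006],-6],[0,[0.025,-0.035,0.006],-6]])

```text
time: 1.72
position: [0.3276, 0.3623, 0.2617]
ee_rot: [180.0, 0.0, 129.3]
contact_force: [0.4, -0.3, -1.1]
finger_gap: -0.0004
gripper_force: 0.0
```

move_arm(targets=[[0,[0.024,-0.037,0],-6],[0,[0.024,-0.037,0],-6],[0,[0.024,-0.037,0],-6],[0,[0.024,-0.037,0],-6],[0,[0.024,-0.037,0],-6]])

```text
time: 2.35
position: [0.4476, 0.1771, 0.2615]
ee_rot: [180.0, -0.0, 99.2]
contact_force: [-0.4, 0.3, -0.1]
finger_gap: -0.0003
gripper_force: 0.0
```

Run:
```python
from h import *
st()
T=['cropper','lever_hinge','lever_grip','stop_head','pinch_point','pointer','rider_mark']
for c in ['wrist','top']:
    p=pp(c,T); save(p,c+'1')
# plate edges from top picture
print(p['R'].round(3).tolist(), p['t'].round(3).tolist(),p['fx'],p['cx'],p['cy'])
cv2.imwrite('pics/top1z.png',cv2.resize(cv2.cvtColor(p['frame'][150:270,270:470],cv2.COLOR_RGB2BGR),None,fx=4,fy=4,interpolation=cv2.INTER_CUBIC))
```

```text
{'time': 2.35, 'position': [0.4476, 0.1771, 0.2615], 'ee_rot': [179.9586, -0.0055, 99.2439], 'qpos': [12.0218, 7.0515, -7.0078, 75.8992, 0.0035, 92.7779], 'contact_force': [-0.4267, 0.2989, -0.0951], 'finger_gap': -0.0003, 'gripper_force': 0.0}
wrist cropper []
wrist lever_hinge [([0.6051, 0.1061, 0.1258], 0.57)]
wrist lever_grip [([0.488, 0.0945, 0.1795], 0.57)]
wrist stop_head []
wrist pinch_point []
wrist pointer []
wrist rider_mark []
top cropper [([0.5574, -0.0216, 0.0033], 0.74)]
top lever_hinge [([0.6031, 0.1039, 0.1235], 0.81)]
top lever_grip []
top stop_head [([0.5352, -0.0567, 0.0464], 0.62)]
top pinch_point [([0.5272, -0.055, 0.0796], 0.83)]
top pointer [([0.5934, -0.0512, 0.0364], 0.76)]
top rider_mark [([0.5962, -0.107, 0.0223], 0.51)]
[[0.084, -0.996, 0.006], [-0.961, -0.083, -0.262], [0.262, 0.017, -0.965]] [0.03, 0.569, 0.836] 444.65407236345555 318.89043883261934 202.24413791214664
```

View pics/top1z.png

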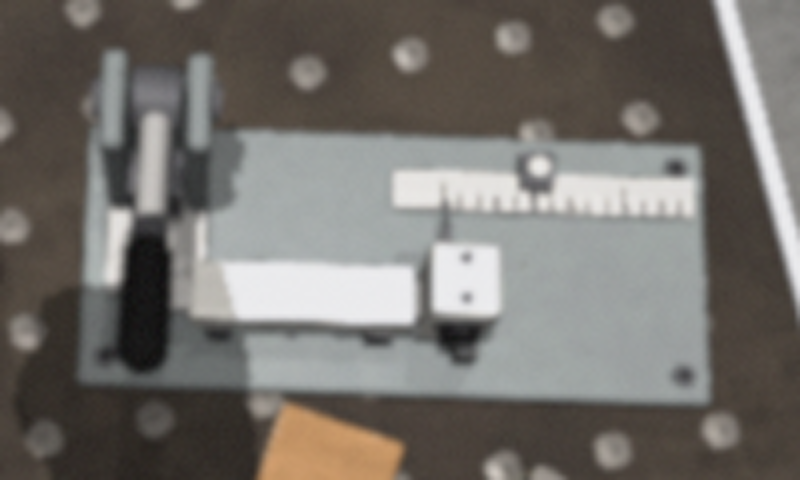

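Zoomed top view: the plate corners are at (80,382), (709,403), (700,147), (92,128) and the rule runs (393,170)–(695,180). The pointer tip is at about (446,188) and the rider mark at about (537,193).

```bash
cat >> h.py <<'E'
def unproj(p,uv,z):
    R=np.array(p['R']);t=np.array(p['t'])
    d=R.T@np.array([(uv[0]-p['cx'])/p['fx'],(uv[1]-p['cy'])/p['fy'],1]); c=-R.T@t
    return c+d*(z-c[2])/d[2]
def rigid(L,W):
    L=np.array(L)[:,:2];W=np.array(W)[:,:2]
    a=(L-L.mean(0))@[1,1j];b=(W-W.mean(0))@[1,1j]
    th=np.angle((a.conj()*b).sum()); c,s=np.cos(th),np.sin(th);R=np.array([[c,-s],[s,c]])
    t=W.mean(0)-R@L.mean(0); return th,t,R,(W-L@R.T-t)
E
python3 - <<'E'
from h import *
p=robot.get_image('top')
z=lambda u,v:(270+(u+.5)/4-.5,150+(v+.5)/4-.5)
P=lambda u,v,h:unproj(p,z(u,v),h)
W=[P(80,382,.012),P(709,403,.012),P(700,147,.012),P(92,128,.012),P(393,208,.018),P(694,216,.018),P(695,180,.018),P(393,170,.018)]
L=[(-.073,.17),(-.073,-.17),(.073,-.17),(.073,.17),(.029,-.004),(.029,-.168),(.051,-.168),(.051,-.004)]
th,t,R,r=rigid(L,W); print(np.degrees(th),t.round(4),(r*1e3).round(1).tolist())
loc=lambda w:(R.T@(np.array(w)[:2]-t)).round(4)
for n,w in dict(hinge=(.604,.104),grip=(.487,.096),head=(.5345,-.0565),pinch=(.5288,-.0552),ptr=(.5915,-.0525),ptr_px=P(446,188,.037),mark_px=P(537,193,.02),mark=(.5958,-.1037)).items(): print(n,w,loc(w))
print('head home',R@[-.03,-.0315]+t,'grip',R@[-.0738,.125]+t)
E
```

```text
3.1602700853445973 [ 0.5616 -0.0282] [[2.2, -3.7], [0.9, -0.5], [-1.6, -2.2], [-1.0, -3.9], [-0.0, 3.3], [0.6, 2.7], [-0.8, 1.2], [-0.3, 3.2]]
hinge (0.604, 0.104) [0.0496 0.1296]
grip (0.487, 0.096) [-0.0677  0.1281]
head (0.5345, -0.0565) [-0.0287 -0.0268]
pinch (0.5288, -0.0552) [-0.0343 -0.0252]
ptr (0.5915, -0.0525) [ 0.0285 -0.026 ]
ptr_px [ 0.59901731 -0.05324519  0.037     ] [ 0.0359 -0.0271]
mark_px [ 0.6055183  -0.10518506  0.02      ] [ 0.0396 -0.0793]
mark (0.5958, -0.1037) [ 0.0299 -0.0773]
head home [ 0.53342023 -0.06125617] grip [0.48105913 0.09259117]
```

move_arm(targets=[[0,[0.016,-0.035,0],-3],[0,[0.016,-0.035,0],-3],[0,[0.006,-0.011,-0.02],0],[0,[0,0,-0.02],0],[0,[0,0,-0.006],0]])

```text
time: 3.82
position: [0.4842, 0.0971, 0.2141]
ee_rot: [-179.9, -0.0, 93.4]
contact_force: [-0.7, 0.4, 0.9]
finger_gap: 0.0002
gripper_force: 0.0
```

move_arm(targets=[[0,[0,0,-0.007],0],[0,[0,0,-0.007],0],[0,[0,0,-0.007],0]])

```text
time: 4.2
position: [0.4852, 0.0976, 0.1946]
ee_rot: [179.9, 0.0, 93.5]
contact_force: [-1.5, 0.3, 5.4]
finger_gap: 0.0004
gripper_force: 2.4
```

move_arm(targets=[[0,[-0.002,0,-0.006],0],[0,[-0.002,0,-0.006],0],[0,[-0.002,0,-0.006],0],[0,[-0.001,0,-0.006],0],[0,[-0.001,0,-0.006],0]])

```text
time: 4.82
position: [0.4769, 0.0975, 0.1651]
ee_rot: [179.9, 0.0, 93.5]
contact_force: [-4.0, -0.1, 7.3]
finger_gap: -0.0001
gripper_force: 3.3
```

move_arm(targets=[[0,[-0.001,0,-0.006],0],[0,[-0.001,0,-0.006],0],[0,[0,0,-0.006],0],[0,[0,0,-0.006],0],[0,[0,0,-0.006],0]])

```text
time: 5.45
position: [0.4737, 0.0975, 0.1347]
ee_rot: [-179.9, 0.0, 93.5]
contact_force: [-5.6, -0.0, 7.9]
finger_gap: -0.0002
gripper_force: 4.4
```

move_arm(targets=[[0,[0.001,0,-0.006],0],[0,[0.001,0,-0.006],0],[0,[0.001,0,-0.006],0],[0,[0.001,0,-0.006],0],[0,[0.001,0,-0.005],0]])

```text
time: 6.08
position: [0.4762, 0.0975, 0.1048]
ee_rot: [-179.6, -0.0, 93.5]
contact_force: [-10.1, 0.1, 9.1]
finger_gap: -0.0002
gripper_force: 5.6
```

move_arm(targets=[[0,[0,0,-0.002],0],[0,[0,0,-0.002],0]])

```text
time: 6.32
position: [0.4767, 0.0976, 0.1011]
ee_rot: [-179.7, -0.0, 93.5]
contact_force: [-9.0, 0.3, 9.4]
finger_gap: 0.0001
gripper_force: 5.6
```

move_arm(targets=[[0,[0,0,-0.002],0],[0,[0,0,-0.002],0]])

```text
time: 6.58
position: [0.4774, 0.0976, 0.0974]
ee_rot: [-179.8, -0.0, 93.5]
contact_force: [-7.8, 0.6, 10.1]
finger_gap: -0.0001
gripper_force: 5.7
```

move_arm(targets=[[0,[0,0,-0.002],0],[0,[0,0,-0.001],0]])

```text
time: 6.82
position: [0.4778, 0.0976, 0.0962]
ee_rot: [-179.9, -0.0, 93.5]
contact_force: [-13.4, -0.3, 27.6]
finger_gap: -0.0001
gripper_force: 15.2
```

Run:
```python
from h import *
p=pp('side',['lever_grip','lever_hinge']); 
cv2.imwrite('pics/side2z.png',cv2.resize(cv2.cvtColor(p['frame'][120:340,200:420],cv2.COLOR_RGB2BGR),None,fx=2.7,fy=2.7))
pp('top',['lever_grip']); pp('wrist',['lever_grip'])
```

```text
side lever_grip [([0.4822, 0.0958, 0.0869], 0.76)]
side lever_hinge [([0.6034, 0.1044, 0.1238], 0.93)]
top lever_grip []
wrist lever_grip [([0.4831, 0.0967, 0.0851], 0.58)]
```

Stop reached (force jumped to 28 N, grip at 85 mm). I'll ease it back up slowly.

move_arm(targets=[[0,[0,0,0.003],0],[0,[-0.001,0,0.004],0],[0,[-0.001,0,0.004],0],[0,[-0.001,0,0.004],0],[0,[0,0,0.004],0]])

```text
time: 7.8
position: [0.4749, 0.0975, 0.1138]
ee_rot: [-179.8, -0.0, 93.5]
contact_force: [-7.6, -0.6, 9.5]
finger_gap: -0.0002
gripper_force: 5.1
```

move_arm(targets=[[0,[-0.001,0,0.004],0],[0,[0,0,0.004],0],[0,[0,0,0.004],0],[0,[0,0,0.004],0],[0,[0,0,0.004],0]])

```text
time: 8.43
position: [0.4747, 0.0975, 0.134]
ee_rot: [-179.9, 0.0, 93.5]
contact_force: [-3.4, -0.1, 7.3]
finger_gap: 0.0002
gripper_force: 4.2
```

move_arm(targets=[[0,[0,0,0.004],0],[0,[0,0,0.004],0],[0,[0.001,0,0.004],0],[0,[0,0,0.004],0],[0,[0.001,0,0.004],0]])

```text
time: 9.05
position: [0.4779, 0.0977, 0.1544]
ee_rot: [179.9, -0.0, 93.5]
contact_force: [-3.1, 0.5, 7.0]
finger_gap: -0.0002
gripper_force: 3.5
```

move_arm(targets=[[0,[0.001,0,0.004],0],[0,[0.001,0,0.004],0],[0,[0.001,0,0.004],0],[0,[0.001,0,0.004],0],[0,[0.001,0,0.004],0]])

```text
time: 9.68
position: [0.484, 0.0979, 0.1746]
ee_rot: [179.8, -0.0, 93.5]
contact_force: [-0.4, 1.6, 6.3]
finger_gap: -0.0002
gripper_force: 2.8
```

move_arm(targets=[[0,[0.001,0,0.003],0],[0,[0.001,0,0.004],0],[0,[0,0,0.004],0],[0,[0.001,0,0.003],0],[0,[0,0,0.003],0]])

```text
time: 10.3
position: [0.4864, 0.0973, 0.1906]
ee_rot: [180.0, 0.0, 93.4]
contact_force: [4.7, 0.5, 2.1]
finger_gap: -0.0002
gripper_force: 2.1
```

move_arm(targets=[[0,[0,0,0.003],0],[0,[0,0,0.003],0],[0,[0,0,0.003],0],[0,[0,0,0.003],0]])

```text
time: 10.8
position: [0.4842, 0.0974, 0.2015]
ee_rot: [-179.8, -0.0, 93.4]
contact_force: [0.5, 0.9, -0.6]
finger_gap: -0.0001
gripper_force: 0.0
```

move_arm(targets=[[0,[0,0,0.035],0],[0.08,[0.012,-0.04,0],0],[0.08,[0.012,-0.04,0],0],[0.08,[0.011,-0.04,0],0],[0.08,[0.01,-0.034,-0.03],0]])

```text
time: 11.42
position: [0.532, -0.0582, 0.2086]
ee_rot: [179.8, 0.1, 93.4]
contact_force: [0.0, 0.0, -0.5]
finger_gap: 0.0724
gripper_force: 0.0
```

Run:
```python
from h import *
st()
T=['stop_head','pinch_point','pointer','rider_mark']
for c in ['wrist','side','top']:
    p=pp(c,T+['lever_grip']); save(p,c+'3')
```

```text
{'time': 11.425, 'position': [0.532, -0.0582, 0.2086], 'ee_rot': [179.8359, 0.0537, 93.4222], 'qpos': [-14.8395, 13.8241, -6.1135, 69.8896, 0.0004, 71.7383], 'contact_force': [0.0232, 0.0347, -0.4515], 'finger_gap': 0.0724, 'gripper_force': 0.0}
wrist stop_head [([0.5321, -0.0572, 0.0493], 0.93)]
wrist pinch_point [([0.53, -0.0568, 0.0823], 0.56)]
wrist pointer [([0.5931, -0.0504, 0.0409], 0.89)]
wrist rider_mark [([0.5958, -0.0991, 0.0169], 0.96)]
wrist lever_grip []
side stop_head [([0.5357, -0.0531, 0.0491], 0.67), ([0.5574, -0.0273, -0.0022], 0.43)]
side pinch_point [([0.5283, -0.0557, 0.0762], 0.64)]
side pointer [([0.5875, -0.0535, 0.0383], 0.7)]
side rider_mark [([0.5971, -0.0957, 0.0206], 0.71), ([0.6057, 0.1057, 0.1229], 0.57)]
side lever_grip [([0.4893, 0.096, 0.1829], 0.93)]
top stop_head []
top pinch_point []
top pointer []
top rider_mark []
top lever_grip [([0.4859, 0.0994, 0.181], 0.74)]
```

View pics/wrist3.png

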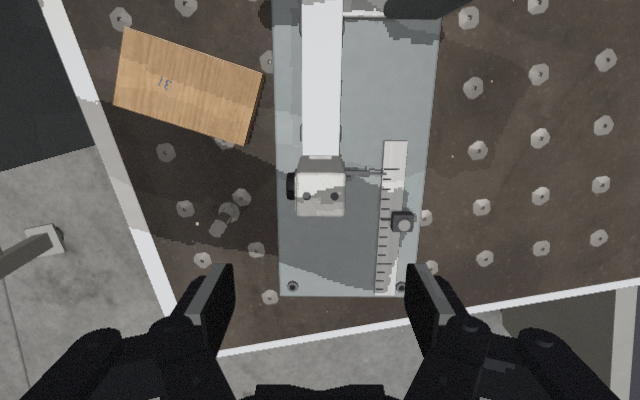

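Wrist view: head at (320,192) with the button on its left at (291,186), pointer running right to the rule at about (383,172), rider at (401,221). I'll zoom in for pixel accuracy.

Run:
```python
from h import *
f=cv2.imread('pics/wrist3.png')[130:300,280:440]
cv2.imwrite('pics/w3z.png',cv2.resize(f,None,fx=3.5,fy=3.5,interpolation=cv2.INTER_CUBIC))
```

```text
(no output)
```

View pics/w3z.png

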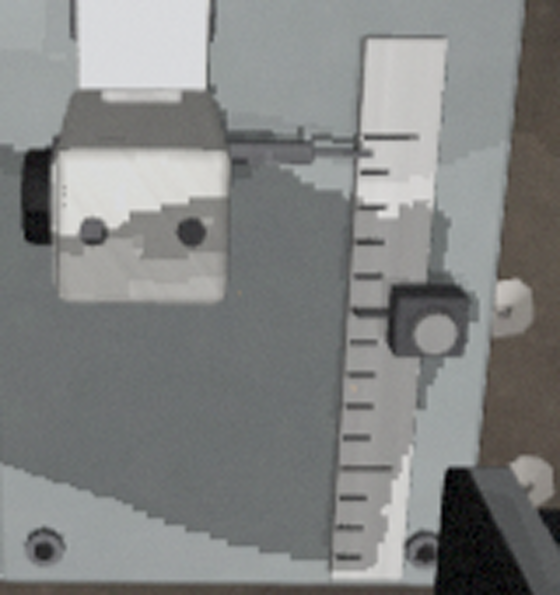

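move_arm(targets=[[0.08,[0,0.001,-0.037],0],[0.08,[0,0,-0.037],0],[0.08,[0,0,-0.037],0],[0.08,[0,0,-0.02],0],[0.08,[0,0,-0.014],0]])

```text
time: 12.95
position: [0.5304, -0.0555, 0.0612]
ee_rot: [-179.9, -0.0, 93.4]
contact_force: [-0.6, 0.0, 0.6]
finger_gap: 0.0797
gripper_force: 0.0
```

move_arm(targets=[[0.044,[0,0,-0.001],0],[0.044,[0,0,0],0],[0.044,[0,0,0],0]], squeeze=20)

```text
time: 13.32
position: [0.5304, -0.0558, 0.0621]
ee_rot: [-180.0, 0.0, 93.4]
contact_force: [-4.2, -0.2, 2.1]
finger_gap: 0.0438
gripper_force: 1.9
```

Run:
```python
from h import *
st()
p=pp('wrist',['stop_head','pinch_point','pointer','rider_mark']); save(p,'wrist4')
p=pp('side',['pinch_point','pointer','rider_mark'])
```

```text
{'time': 13.325, 'position': [0.5304, -0.0558, 0.0621], 'ee_rot': [-179.9646, 0.0396, 93.4354], 'qpos': [-14.6023, 19.8917, -19.6688, 50.4609, -0.0486, 71.9623], 'contact_force': [-4.2184, -0.2383, 2.1297], 'finger_gap': 0.0438, 'gripper_force': 1.9312}
wrist stop_head [([0.5309, -0.0507, 0.05], 0.55), ([0.5298, -0.0567, 0.0772], 0.32)]
wrist pinch_point [([0.5309, -0.0552, 0.0813], 0.75)]
wrist pointer [([0.592, -0.0524, 0.0399], 0.74)]
wrist rider_mark [([0.5958, -0.1026, 0.0154], 0.8)]
side pinch_point [([0.528, -0.0588, 0.0776], 0.87), ([0.4901, 0.0999, 0.1824], 0.41)]
side pointer []
side rider_mark [([0.5965, -0.0978, 0.0214], 0.43)]
```

View pics/wrist4.png

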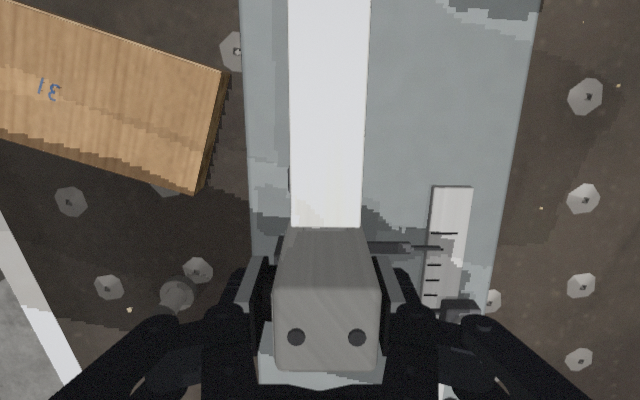

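Pads are round the head; the button-side pad is just touching. I'll squeeze while measuring the travel from the earlier wrist image.

move_arm(targets=[[0.03,[0.001,0,0],0],[0.03,[0.001,0,0],0],[0.03,[0,0,0],0],[0.03,[0,0,0],0]], squeeze=22)

```text
time: 14.28
position: [0.5318, -0.0555, 0.0616]
ee_rot: [-179.9, -0.0, 93.4]
contact_force: [-8.1, -0.8, 7.8]
finger_gap: 0.0379
gripper_force: 26.4
```

Run:
```python
from h import *
f=cv2.imread('pics/wrist3.png',0)
print('rows 208-232, cols 378-400');
for r in range(210,228): print(r,f[r,376:396].tolist())
print('pointer')
for r in range(166,180): print(r,f[r,366:392].tolist())
```

```text
rows 208-232, cols 378-400
210 [110, 108, 105, 89, 140, 141, 141, 139, 139, 140, 142, 143, 145, 137, 139, 136, 135, 131, 120, 116]
211 [111, 112, 106, 90, 142, 149, 151, 149, 153, 151, 156, 154, 152, 139, 136, 114, 82, 82, 74, 72]
212 [115, 109, 101, 95, 145, 148, 153, 152, 152, 153, 155, 155, 152, 140, 134, 102, 42, 43, 42, 40]
213 [113, 109, 97, 94, 143, 150, 151, 150, 151, 152, 157, 154, 152, 139, 132, 91, 47, 44, 44, 47]
214 [114, 110, 92, 92, 146, 150, 153, 151, 151, 152, 154, 155, 154, 138, 131, 72, 39, 41, 47, 49]
215 [111, 108, 90, 97, 147, 151, 150, 149, 151, 155, 155, 153, 150, 139, 131, 63, 38, 49, 67, 70]
216 [111, 106, 91, 101, 147, 151, 151, 149, 151, 153, 153, 155, 151, 137, 130, 62, 43, 51, 76, 84]
217 [112, 104, 92, 102, 126, 116, 131, 131, 133, 133, 137, 136, 134, 121, 114, 59, 38, 56, 77, 82]
218 [112, 106, 91, 99, 93, 58, 76, 72, 75, 76, 78, 76, 82, 69, 65, 45, 43, 61, 75, 81]
219 [111, 107, 90, 111, 121, 63, 54, 65, 66, 65, 66, 66, 66, 66, 57, 45, 49, 62, 78, 81]
220 [112, 107, 92, 120, 144, 132, 93, 90, 97, 97, 94, 96, 89, 88, 79, 47, 45, 69, 76, 83]
221 [110, 1
[... 1811 characters left out ...]
, 112, 150, 197, 198, 200, 198, 198]
175 [103, 103, 107, 113, 154, 157, 154, 153, 152, 144, 143, 141, 143, 141, 135, 99, 145, 182, 182, 184, 187, 198, 199, 199, 200, 199]
176 [97, 98, 104, 142, 162, 165, 163, 165, 163, 150, 150, 150, 150, 149, 135, 95, 163, 196, 196, 195, 196, 197, 198, 200, 198, 200]
177 [153, 153, 152, 161, 164, 164, 163, 165, 163, 160, 161, 160, 160, 158, 146, 108, 171, 196, 196, 197, 195, 198, 199, 199, 199, 199]
178 [166, 165, 165, 167, 165, 165, 165, 164, 164, 165, 163, 165, 166, 164, 149, 113, 163, 148, 132, 138, 139, 138, 143, 153, 149, 183]
179 [166, 165, 165, 164, 164, 165, 163, 164, 165, 164, 165, 165, 165, 164, 150, 105, 160, 80, 71, 74, 73, 75, 81, 90, 105, 176]
```

Button is fully in (gap 37.9 mm). In the wrist image the pointer tip is at (385.5,173.4) and the mark tip at about (382,219.3), just below the 50 mm tick.

Run:
```python
from h import *
import math
p=robot.get_image('wrist'); s=robot.read_state()
# camera pose at picture wrist3: same mount, tool moved by pure translation (yaw the same)
q3=np.array([.532,-.0582,.2086]); q=np.array(s['position'])
R=np.array(p['R']); p3=dict(p); p3['t']=np.array(p['t'])-R@(q3-q)
W=lambda u,v,z:unproj(p3,(u,v),z)
k=lambda a:130+(a+.5)/3.5-.5
kc=lambda a:280+(a+.5)/3.5-.5
t0=W(kc(365),k(137),.018); t12=W(kc(343),k(527),.018)   # ticks 0 and 120 mm near edge
e=(t12-t0)[:2]; print('tick0-120',np.linalg.norm(e), 'yaw',math.degrees(math.atan2(e[0],-e[1])))
th=math.atan2(e[0],-e[1]); ey=np.array([math.sin(th),-math.cos(th)])  # unit to cropper -y
pt=W(385.5,173.4,.037); mk=W(382,219.3,.020)
print(t0,pt,mk,'rel tick0: ptr',(pt-t0)[:2]@ey,'mark',(mk-t0)[:2]@ey,'travel',(mk-pt)[:2]@ey,'dir',ey)
for z in(.1,): pass
print('cam',-R.T@np.array(p3['t']))
st()
```

```text
tick0-120 0.1195730942470282 yaw 3.4412950798545854
[ 0.59151187 -0.05199334  0.018     ] [ 0.58969726 -0.05188     0.037     ] [ 0.59507713 -0.10223308  0.02      ] rel tick0: ptr -0.00022206531010351502 mark 0.05036315292848427 travel 0.05058521823858778 dir [ 0.06002582 -0.99819682]
cam [0.52652109 0.02227477 0.35135999]
{'time': 14.325, 'position': [0.5318, -0.0555, 0.0616], 'ee_rot': [-179.8995, -0.007, 93.4155], 'qpos': [-14.5462, 20.1065, -19.4239, 50.5673, -0.0243, 72.0383], 'contact_force': [-8.6348, -0.7375, 8.6652], 'finger_gap': 0.0378, 'gripper_force': 26.3899}
```

move_arm(targets=[[0.03,[0.001,-0.005,0],0],[0.03,[0.001,-0.005,0],0],[0.03,[0,-0.006,0],0],[0.03,[0,-0.006,0],0],[0.03,[0,-0.006,0],0]])

```text
time: 14.95
position: [0.5332, -0.0825, 0.0616]
ee_rot: [-179.9, -0.1, 93.5]
contact_force: [-9.1, 3.6, 10.3]
finger_gap: 0.0373
gripper_force: 26.4
```

Run:
```python
from h import *
pp('wrist',['pointer','rider_mark','pinch_point']); pp('side',['pointer','rider_mark','pinch_point']); st()
```

```text
wrist pointer [([0.5928, -0.0788, 0.0433], 0.68), ([0.5591, -0.0231, -0.0034], 0.27)]
wrist rider_mark [([0.5314, -0.0808, 0.053], 0.47)]
wrist pinch_point [([0.5328, -0.0829, 0.0824], 0.89)]
side pointer [([0.5906, -0.0825, 0.0411], 0.78)]
side rider_mark [([0.5947, -0.0952, 0.0224], 0.66)]
side pinch_point [([0.529, -0.0836, 0.0777], 0.93)]
{'time': 15.35, 'position': [0.5332, -0.0826, 0.0616], 'ee_rot': [-179.8458, -0.1058, 93.4418], 'qpos': [-17.3575, 20.6342, -18.6345, 50.913, 0.0441, 69.2005], 'contact_force': [-8.7075, 2.606, 10.6652], 'finger_gap': 0.0373, 'gripper_force': 26.1989}
```

move_arm(targets=[[0.03,[0.001,-0.006,0.001],0],[0.03,[0.001,-0.006,0],0],[0.03,[0,-0.006,0],0],[0.03,[0,-0.005,0],0],[0.03,[0,0,0],0]])

```text
time: 15.98
position: [0.5343, -0.1055, 0.0617]
ee_rot: [-179.7, -0.2, 93.4]
contact_force: [-9.8, 2.8, 6.4]
finger_gap: 0.0376
gripper_force: 25.2
```

Run:
```python
from h import *
p=pp('wrist',['pointer','rider_mark']); w=p['frame'][230:400,380:540]
save(p,'wrist5')
p=pp('side',['pointer','rider_mark','lever_grip']); s=p['frame'][220:350,300:430]
pp('top',['pointer','rider_mark'])
st()
o=np.hstack([cv2.resize(w,(400,425)),cv2.resize(s,(400,425),interpolation=cv2.INTER_CUBIC)])
cv2.imwrite('pics/c5.png',o[:,:,::-1])
```

```text
wrist pointer [([0.5944, -0.1027, 0.0436], 0.85), ([0.4453, -0.1095, 0.0003], 0.74)]
wrist rider_mark [([0.599, -0.0999, 0.0127], 0.85), ([0.5343, -0.1048, 0.0786], 0.51)]
side pointer [([0.5902, -0.102, 0.0404], 0.68)]
side rider_mark [([0.5969, -0.1005, 0.0195], 0.72)]
side lever_grip [([0.49, 0.0976, 0.1853], 0.82), ([0.5577, -0.0215, -0.0019], 0.69)]
top pointer []
top rider_mark [([0.5936, -0.1054, 0.021], 0.58)]
{'time': 16.475, 'position': [0.5343, -0.1052, 0.0617], 'ee_rot': [-179.7351, -0.1577, 93.4446], 'qpos': [-19.6097, 21.2073, -17.7482, 51.35, 0.0413, 66.9452], 'contact_force': [-10.4609, 2.8739, 5.5967], 'finger_gap': 0.038, 'gripper_force': 25.2875}
```

View pics/c5.png

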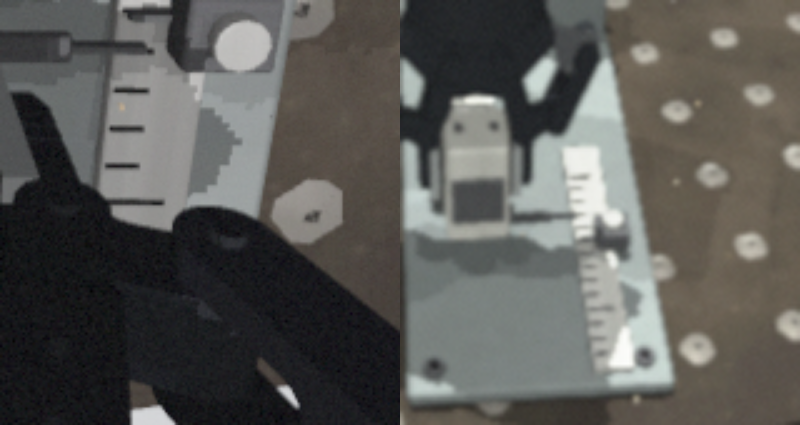

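The pointer tip is at crop (152,48) and the mark/50 mm tick at about (145,12). The offset includes height parallax, so I'll compute it.

Run:
```python
from h import *
f=cv2.imread('pics/wrist5.png',0)
for r in range(229,254): print(r,f[r,424:458].tolist())
p=robot.get_image('wrist'); ey=np.array([.06,-.9982])
for r in (233,234,235,236): print('mark row',r,unproj(p,(440,r),.02)[:2]@ey)
for r in (248,249,250): print('ptr row',r,unproj(p,(440.5,r),.037)[:2]@ey)
for z in (.018,): print('tick60,70,80,90', [unproj(p,(380+u/2.5-.3,230+v/2.5-.3),z)[:2]@ey for u,v in((115,91),(112,129),(107,166),(105,202))])
```

```text
229 [78, 70, 73, 115, 171, 188, 191, 192, 194, 191, 191, 192, 192, 193, 196, 197, 196, 196, 196, 194, 186, 184, 182, 175, 104, 34, 37, 34, 29, 32, 31, 40, 61, 85]
230 [80, 66, 79, 121, 172, 189, 190, 193, 195, 192, 191, 191, 194, 192, 196, 196, 196, 196, 196, 194, 184, 182, 182, 174, 96, 32, 35, 35, 40, 36, 39, 40, 72, 92]
231 [76, 70, 83, 130, 174, 192, 192, 193, 193, 192, 191, 191, 188, 154, 156, 158, 157, 153, 166, 194, 184, 184, 183, 172, 86, 40, 40, 30, 34, 35, 33, 46, 75, 93]
232 [77, 69, 86, 140, 171, 170, 168, 171, 171, 170, 169, 168, 164, 112, 114, 113, 112, 111, 121, 152, 141, 141, 141, 134, 85, 34, 36, 36, 39, 37, 36, 46, 80, 97]
233 [74, 69, 90, 149, 165, 112, 98, 99, 96, 99, 98, 96, 89, 62, 66, 64, 64, 67, 66, 76, 69, 68, 69, 66, 52, 30, 33, 38, 36, 41, 37, 51, 84, 97]
234 [69, 71, 83, 122, 130, 46, 32, 35, 40, 43, 43, 44, 45, 41, 45, 39, 45, 44, 44, 46, 45, 46, 41, 44, 30, 37, 33, 34, 31, 35, 39, 55, 86, 94]
235 [71, 73, 79, 107, 121, 97, 89, 39, 39, 44, 47, 51, 46, 47, 48, 47, 49, 47, 48, 46, 49, 47, 48, 49, 34, 34, 36, 36, 37, 34, 40, 64, 85, 96]
236 [76, 71, 81, 112,
[... 2469 characters left out ...]
 [76, 99, 114, 118, 117, 120, 122, 118, 117, 117, 117, 121, 122, 120, 127, 118, 121, 124, 132, 131, 128, 127, 126, 114, 68, 36, 38, 35, 41, 52, 58, 62, 67, 65]
253 [80, 105, 119, 126, 125, 127, 128, 129, 127, 127, 129, 131, 130, 131, 128, 132, 131, 129, 131, 129, 127, 128, 123, 125, 106, 71, 32, 37, 45, 52, 59, 64, 64, 64]
mark row 233 0.13575656820256946
mark row 234 0.13635705916241214
mark row 235 0.13695867052179556
mark row 236 0.13756140541931977
ptr row 248 0.13676820478075793
ptr row 249 0.13732895971751083
ptr row 250 0.13789077575529127
tick60,70,80,90 [np.float64(0.1573410297420577), np.float64(0.16730381130116315), np.float64(0.17729401769156003), np.float64(0.18729774641088404)]
```

Wrist-image and travel estimates agree: the mark is about 0.5 mm further. Small trim, then check and hand in.

move_arm(targets=[[0.03,[0.0,-0.0006,0],0],[0.03,[0,0,0],0],[0.03,[0,0,0],0],[0.03,[0,0,0],0]])

```text
time: 17.02
position: [0.5343, -0.1057, 0.0617]
ee_rot: [-179.7, -0.2, 93.4]
contact_force: [-9.3, 2.9, 5.7]
finger_gap: 0.0375
gripper_force: 25.3
```

Run:
```python
from h import *
f=cv2.cvtColor(robot.get_image('wrist')['frame'],cv2.COLOR_RGB2GRAY)
print('ptr',f[244:254,430].tolist(),'mark',f[230:241,434].tolist()); st()
```

```text
ptr [132, 130, 90, 45, 48, 64, 69, 76, 121, 127] mark [192, 193, 147, 73, 47, 59, 73, 102, 118, 124, 129]
{'time': 17.075, 'position': [0.5343, -0.1057, 0.0617], 'ee_rot': [-179.7382, -0.1675, 93.448], 'qpos': [-19.6633, 21.2172, -17.7343, 51.355, 0.0513, 66.8882], 'contact_force': [-9.1768, 2.9098, 5.6636], 'finger_gap': 0.0375, 'gripper_force': 25.3425}
```

```bash
python3 -c "
from station import robot
print(robot.job_done())"
```

```text
the job is handed in; nothing more can be done
None
```

I pulled the lever down to its lower stop and eased it back up to rest. The stop head is now drawn out about 50 mm and held with its button in, the pointer level with the rider mark to within about 0.5 mm by my wrist-camera measurement; the job was handed in at about 17 s.

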